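Seat a granite billet in the bonding press and hold the sprung arm down on its stop

ROBOT

A 7-joint arm with a two-finger parallel gripper is mounted at the origin on the work surface. World frame = base frame: x ahead of the robot, y to its left, z up, the work surface at z = 0. Lengths are in m, angles in rad, forces in N, time in s.
With the tool pointing down it reaches from about 0.4 to 0.9 m from the base axis. Payload 5.5 kg.
Tool frame: the origin (TCP) lies at the very end of the fingers, on their centre line; the grasp point (between the pads) lies 19 mm behind it; x points along the fingers, y is the direction in which the jaws open and shut, and the axes are right-handed (so a half turn about x gives the same grasp; the last joint's range is limited). The gripper opens to 85 mm and grips with 20 to 120 N. Pads are 22 mm wide; open, the fingers measure 114 mm over their backs; the gripper's body (76 mm by 85 mm) begins 54 mm behind the grasp point. The pads swing forward as they close: fully open they stand 13 mm farther back than shut.
Start: joints at [-1.021, 0.501, -0.427, 1.55, 0.221, 1.138, -0.21], TCP at [0.184, 0.623, 0.231] pointing down, gripper open.
Joint ranges: [-2.88, 2.88], [-0.31, 2.03], [-1.54, 1.56], [0.2, 2.42], [-1.41, 4.55], [0.19, 2.02], [-2.57, 2.57]. Speed limits (rad/s): [2.57, 2.57, 3.14, 3.14, 3.14, 3.14, 3.14].

INTERFACE

Orientations are given as a unit quaternion [w, x, y, z].
In Python, from workcell import get_obs, eyes, order gives the robot as it stands.
- The arm moves only by the tool apply_moves, never from a script. Its argument "commands" is a list of rows, each a list of 7 numbers: the gripper's target within -1 to 1 (shut at 1, half-way at 0, fully open at -1), then the shift along the tool's x, y, z in m, then the turn, a rotation vector about the tool's x, y, z in rad. In form: [[gripper, tx, ty, tz, rx, ry, rz], ...]. A call has 1 to 12 rows; each row is the pose to reach, as a shift and turn from the pose commanded when the call began, along the tool's axes at that moment; what a row does not reach only later rows make up. A row lasts 1/10 s, in which the tool goes at most 50 mm and 8.59 degrees, less where a joint would pass 70% of its speed; a pose out of reach is approached as far as the arm can. A call with a gripper value outside its range is refused whole. The fingers move at their own pace and stop on an object; "squeeze" is the grip in N (left out, the last holds). Time passes only in rows, so rows that repeat a pose let the fingers close. It gives the time, the measured TCP pose, the force and the opening at its end, in the units of the state.
- get_obs(): the state, without advancing time (a new reading comes with each control period).
- eyes.capture(name): name is "side" or "top" or "wrist"; returns (picture, depth): 400x640x3 uint8, blue, green, red; 400x640 float32, m along the optical axis (not along the pixel's ray), 0 where there is no reading.
- eyes.camera_info(name): a dict with "K" (3x3 intrinsics, pixels), "R" (3x3) and "t" (3): a world point X has camera coordinates R X + t. Camera axes: x right, y down, z forward; pixel columns grow to the right and rows downward; lengths in m; the calibration is good to about 2 mm. A picture is of the moment at which its call begins: read the wrist's pose just before it. camera_info takes no time and is no camera call; for the wrist camera it gives the pose at the moment of the call.
- order.hand_in(): hands the job in, once; it reports no verdict.
The state is a dict: "time_s": time; "joint_pos": joint angles; "qd": joint speeds; "joint_torque": joint torques, N m; "eef_pos": TCP position; "tool_rot": TCP orientation; "wrist_force": force on the tool from outside, world axes, zero at the start; "moment": the same for the moment, N m; "grip_width": finger opening in m.
Only numpy, scipy, OpenCV 4.12 (cv2) and the standard library are available. Lean on these libraries where they do the work, as an engineer would, in place of code of your own. Each camera call takes 0.05 s, during which the arm holds its last target. There are 200 camera calls.

TASK

Set the pink granite billet flat and square in the pocket of the bonding press, down on the glass slide and without dropping it, and let go of it. Then swing the sprung press arm forward and down by its black cross handle until it is hard on its stop with the rubber foot bearing on the billet, and finish while still holding it there, as its spring throws it up again if let go. Leave the coal, geode, funnel and green boxes where they stand.

Things in the scene. Friction and masses are not known exactly. Their poses are not given: they have to be found in the camera images.
- billet: sawn block of pink speckled granite, 45 mm long (its x), 25 mm wide (its y), 20 mm high (its z), about 60 g, lying flat on the bench; origin at the centre of its underside. Either end may point either way
- press: bonding press fixed to the bench, green base 235 x 120 mm; origin on the bench under the pocket centre. x runs from the pocket back to the pivot (-x end faces the worker), y across, z up. Aluminium pocket plate 90 (x) x 72 mm (y), upper face 50 mm above the bench. Behind it two cheeks 55 mm apart over all, 125 mm high, carry the pivot, with a stop bolt (top 95 mm up) 90 mm behind the pocket centre
- pocket (a point): centre of the pocket's floor (pale glass slide), 44 mm above the bench; axes as press. The pocket is 49 (x) x 29 mm (y), 6 mm deep, with a 3 mm bevelled mouth; nothing stands beside or above it while the arm is up. A seated billet has its underside here, its long side along x, and stands 14 mm proud of the plate
- pivot (a point): centre of the arm's hinge pin, 120 mm behind the pocket centre and 100 mm above the bench; the hinge axis is the y axis of press; axes as press
- press_arm (a joint): swing of the press arm, rad: 0 at rest (nearly upright, 85 degrees above level), growing as it is swung forward (to the -x end of the press) and down, to 1.48 on its stop, where the arm is level. A torsion spring drives it back to 0: 0.5 N m at rest, 1.6 N m at the stop. With the foot on the billet about 12 N down on the handle holds it on its stop
- handle: black round cross handle at the arm's end (24 mm diameter, 56 mm long across the press along y, flat ends, turns freely on its pin); origin at its centre, 185 mm from the hinge pin. At rest 284 mm above the bench and 16 mm nearer the worker than the pivot; on the stop 100 mm up and 185 mm in front of the pivot. Behind it a 10 mm rod, then from 35 mm on the 20 mm wide, 10 mm high arm
- foot: sprung plunger under the arm, 120 mm from the hinge pin, with a black rubber pad of 20 mm diameter; origin on the arm's centre line, pad face 39 mm from it along its -z. With a seated billet it is pushed in 3 mm of its 4.5 mm, at about 7 N, when the arm is on its stop; a billet standing on the pocket's edge keeps the arm off its stop
- coal: chunk of black coal, about 66 x 50 x 55 mm, loose; origin at the centre of its underside; to be left alone
- geode: half of a milky quartz geode, cut face up, 90 mm diameter and 38 mm high, loose; origin at the centre of its underside; to be left alone
- funnel: tin funnel standing mouth down, 94 mm diameter and 100 mm high, loose; origin at the centre of its underside; to be left alone
- box_lower: green plastic specimen box with lid, 90 x 67 x 32 mm, lowest of a stack of two, loose; origin at the centre of its underside; to be left alone
- box_upper: the same kind of box on top of the stack; origin at the centre of its underside; to be left alone
Mind the look-alikes: they are no part of the job. Leave any blue or turquoise look-alike of the billet alone.

How it is judged:
By the outcome, as a careful person would: the job done as asked, in the order asked, and still so for the second after the job is handed in, while the arm keeps its last pose, push and grip.
It also fails if it takes over 62 s, if anything falls off the work surface, if the arm or the gripper's body presses on something with over 40 N, if the wrist force passes 120 N, or if a joint passes its speed limit or range.

## Working session

There is one attempt and no reset: what is moved stays moved. The work goes in short steps, Python scripts to look and compute and a tool call to move; the robot and the scene stay as the last step left them, time stands still between calls to the robot, and variables do not carry over. Pictures are saved under pics/ and viewed, about 8 in all and at most 12, crops included, and the job is handed in when it is done.

Besides the shell and the picture viewer there is one more tool, called as a command line: name --pt "numbers of a row" for each row, then --argument value for the rest. apply_moves: Moves the arm, as the interface text tells. Its arguments: {"type":"object","properties":{"commands":{"type":"array","items":{"type":"array","items":{"type":"number"}}},"squeeze":{"type":"number"}},"required":["commands"]}

```bash
mkdir -p pics; ls; cat > h.py <<'E'
import numpy as np, cv2
from workcell import get_obs, eyes, order
from scipy.spatial.transform import Rotation as Ro
def cap(n, f=None):
    ci=eyes.camera_info(n); p,d=eyes.capture(n)
    if f: cv2.imwrite('pics/'+f,p)
    return p,d,ci
def ray(ci,u,v):
    K,R,t=[np.array(ci[k],float) for k in 'KRt']; t=t.ravel()
    return -R.T@t, R.T@np.linalg.solve(K,[u,v,1.])
def onz(ci,u,v,z):
    c,d=ray(ci,u,v); return c+d*(z-c[2])/d[2]
def pts(ci,depth,m):
    v,u=np.nonzero(m&(depth>0)); K,R,t=[np.array(ci[k],float) for k in 'KRt']
    c=np.linalg.solve(K,np.c_[u,v,np.ones(len(u))].T)*depth[v,u]
    return (R.T@(c-t.reshape(3,1))).T
def proj(ci,X):
    K,R,t=[np.array(ci[k],float) for k in 'KRt']; c=K@(R@np.array(X)+t.ravel()); return c[:2]/c[2]
def tool():
    o=get_obs(); q=o['tool_rot']; return np.array(o['eef_pos']), Ro.from_quat([q[1],q[2],q[3],q[0]]).as_matrix()
E
python3 - <<'E'
from h import *
o=get_obs(); print(o)
p,T=tool();print(T)
for n in('top','side'):
    im,d,ci=cap(n,n+'0.png'); print(n,ci)
    np.savez(n+'0.npz',im=im,d=d,**{k:ci[k] for k in 'KRt'})
E
```

```text
pics
{'time_s': 0.0, 'joint_pos': array([-1.02079886,  0.50184209, -0.4267922 ,  1.55143296,  0.22079771,
        1.13833203, -0.21030628]), 'qd': array([ 0.00079462,  0.00114393,  0.00071147,  0.0002231 , -0.00017775,
        0.00154933,  0.00059981]), 'joint_torque': array([ 6.16221696e-04, -5.69513226e+01, -5.81581414e+00, -2.80945230e+01,
        1.05870387e-02,  1.20664813e-02,  1.29386063e-05]), 'eef_pos': array([0.18372059, 0.62277073, 0.23027016]), 'tool_rot': array([ 0.69973032,  0.1003537 ,  0.69997165, -0.10171676]), 'wrist_force': array([-0.82559987,  0.17361538,  0.24009014]), 'moment': array([-0.04594136,  0.00180136,  0.02844225]), 'grip_width': 0.08535123102420396}
[[-6.13215675e-04  2.82838086e-01  9.59167473e-01]
 [-1.85911476e-03  9.59165673e-01 -2.82838744e-01]
 [-9.99998084e-01 -1.95664356e-03 -6.23469648e-05]]
top {'K': array([[397.87858647,   0.        , 321.11767382],
       [  0.        , 397.87858647, 199.92637824],
       [  0.        ,   0.        ,   1.        ]]), 'R': array([[ 0.11072085, -0.99384273, -0.00418665],
       [-0.96879831, -0.10698892, -0.22356925],
       [ 0.22174475,  0.0288098 , -0.97467906]]), 't': array([0.04143893, 0.61148444, 1.16686434])}
side {'K': array([[435.81959899,   0.        , 328.36334676],
       [  0.        , 435.81959899, 207.71751779],
       [  0.        ,   0.        ,   1.        ]]), 'R': array([[-0.93278293, -0.36027332,  0.01091486],
       [-0.21947135,  0.54369055, -0.81008204],
       [ 0.28591664, -0.7580262 , -0.58621494]]), 't': array([0.56304091, 0.2309659 , 1.08421628])}
```

View pics/top0.png

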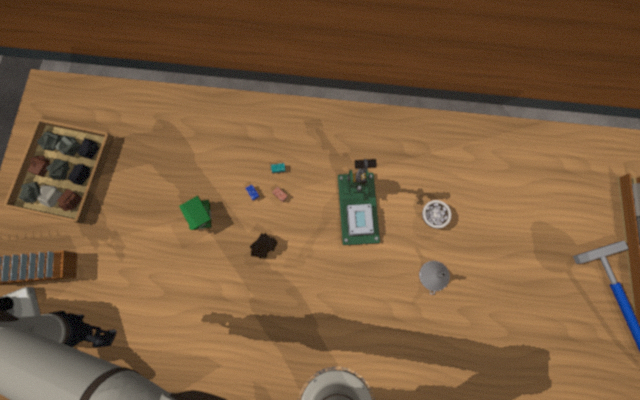

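View pics/side0.png

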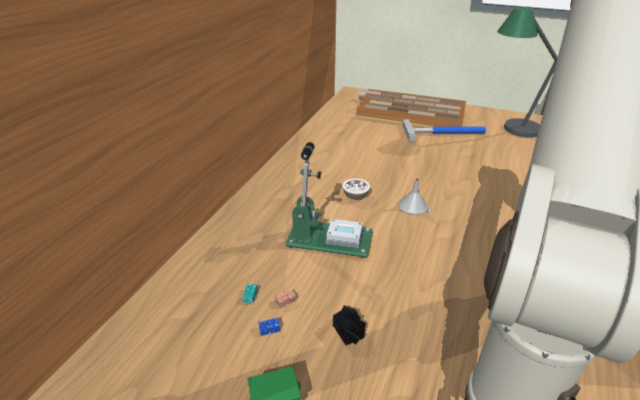

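The top view has the pink billet at (280,194), with the blue and turquoise look-alikes at (252,192) and (278,168). The pocket is at (360,219) and the press handle at (365,163). In the side view the billet is at (287,298) and the pocket at (345,229).

```bash
python3 - <<'E'
from h import *
D={n:np.load(n+'0.npz') for n in('top','side')}
def mask(n,box,f):
    im=D[n]['im']; h=cv2.cvtColor(im,cv2.COLOR_BGR2HSV).astype(int); m=f(h,im.astype(int)); k=np.zeros(m.shape,bool); k[box[1]:box[3],box[0]:box[2]]=1
    return m&k
pink=lambda h,i:(i[...,2]-i[...,1]>35)&(i[...,0]>i[...,1]-12)
for n,b in(('top',(268,182,294,206)),('side',(270,285,305,312))):
    m=mask(n,b,pink); P=pts(D[n],D[n]['d'],m); v,u=np.nonzero(m); print(n,len(u),u.mean(),v.mean(),np.median(P,0),P.max(0),P.min(0), 'mean onz .02',onz(D[n],u.mean(),v.mean(),.018))
    print(cv2.minAreaRect(np.c_[u,v].astype(np.float32)))
    t=P[P[:,2]>.014]; print(cv2.minAreaRect((t[:,:2]*1000).astype(np.float32)))
glass=lambda h,i:(h[...,0]>80)&(h[...,0]<105)&(h[...,1]>25)&(h[...,2]>120)
for n,b in(('top',(345,200,378,240)),('side',(325,220,365,245))):
    m=mask(n,b,glass); P=pts(D[n],D[n]['d'],m);v,u=np.nonzero(m); print('glass',n,len(u),u.mean(),v.mean(),np.median(P,0),onz(D[n],u.mean(),v.mean(),.044))
# plate by depth
P=pts(D['top'],D['top']['d'],mask('top',(340,195,382,242),lambda h,i:h[...,2]>0)); t=P[(P[:,2]>.045)&(P[:,2]<.056)]; print('plate',len(t),np.median(t,0),cv2.minAreaRect((t[:,:2]*1000).astype(np.float32)))
green=lambda h,i:(h[...,0]>60)&(h[...,0]<90)&(h[...,1]>90)
for n,b in(('top',(330,160,390,255)),('side',(280,190,380,260))):
    m=mask(n,b,green);P=pts(D[n],D[n]['d'],m);t=P[P[:,2]<.03];print('base',n,np.median(t,0),cv2.minAreaRect((t[:,:2]*1000).astype(np.float32)))
blk=lambda h,i:h[...,2]<60
for n,b in(('top',(350,155,380,170)),('side',(298,140,318,162))):
    m=mask(n,b,blk);P=pts(D[n],D[n]['d'],m);v,u=np.nonzero(m);t=P[P[:,2]>.24];print('handle',n,len(u),u.mean(),v.mean(),np.median(t,0),onz(D[n],u.mean(),v.mean(),.284))
for n in D: print(n,proj(D[n],[.75,.1,.284]))
# all tall points near path
P=pts(D['side'],D['side']['d'],mask('side',(200,130,470,399),lambda h,i:h[...,2]>=0))
for nm,n,b in(('gbox','top',(175,190,218,235)),('coal','top',(245,230,280,262)),('geode','top',(418,195,456,232)),('funnel','top',(415,256,455,296))):
    P=pts(D[n],D[n]['d'],mask(n,b,lambda h,i:h[...,2]>=0));t=P[P[:,2]>.012];print(nm,t.min(0),t.max(0))
E
```

```text
<stdin>:8: RuntimeWarning: Mean of empty slice.
  ret = ret.dtype.type(ret / rcount)
  return _methods._mean(a, axis=axis, dtype=dtype,
  ret = um.true_divide(
Traceback (most recent call last):
ValueError: zero-size array to reduction operation maximum which has no identity
```

```bash
cat > m.py <<'E'
from h import *
D={n:np.load(n+'0.npz') for n in('top','side')}
def mask(n,box,f):
    im=D[n]['im']; h=cv2.cvtColor(im,cv2.COLOR_BGR2HSV).astype(int); m=f(h,im.astype(int)); k=np.zeros(m.shape,bool); k[box[1]:box[3],box[0]:box[2]]=1
    return m&k
def rep(nm,n,b,f,lo=-1,hi=9,z=.02):
    m=mask(n,b,f);v,u=np.nonzero(m)
    if not len(u): print(nm,n,'none');return
    P=pts(D[n],D[n]['d'],m);t=P[(P[:,2]>lo)&(P[:,2]<hi)]
    print(nm,n,len(u),len(t),'px',u.mean().round(1),v.mean().round(1),'onz',onz(D[n],u.mean(),v.mean(),z).round(4))
    if len(t): print('   med',np.median(t,0).round(4),'min',t.min(0).round(3),'max',t.max(0).round(3),cv2.minAreaRect((t[:,:2]*1000).astype(np.float32)))
E
python3 - <<'E'
from m import *
im=D['top']['im'];print(im[194,274:287].tolist(), im[205,275].tolist())
print(D['top']['d'][194,280],D['top']['d'][194,300])
pink=lambda h,i:((h[...,0]<9)|(h[...,0]>170))&(h[...,2]>70)
allm=lambda h,i:h[...,2]>=0
rep('billet','top',(268,182,294,206),pink);rep('billet','side',(270,285,305,312),pink)
rep('bil>14','top',(268,182,294,206),allm,.014)
glass=lambda h,i:(h[...,0]>80)&(h[...,0]<105)&(h[...,1]>25)&(h[...,2]>120)
rep('glass','top',(345,200,378,240),glass,z=.044);rep('glass','side',(325,220,365,245),glass,z=.044)
rep('plate','top',(340,195,382,242),allm,.046,.056)
green=lambda h,i:(h[...,0]>60)&(h[...,0]<95)&(h[...,1]>90)
rep('base','top',(330,160,390,255),green,0.005,.03);rep('base','side',(280,190,380,260),green,0.005,.03)
blk=lambda h,i:h[...,2]<60
rep('handle','top',(350,155,380,170),blk,.2,z=.284);rep('handle','side',(298,140,318,162),blk,.2,z=.284)
for nm,b in(('gbox',(175,190,218,235)),('coal',(245,230,280,262)),('geode',(418,195,456,232)),('funnel',(415,256,455,296)),('blue',(244,182,261,203)),('turq',(268,161,288,176))): rep(nm,'top',b,allm,.012)
E
```

```text
[[75, 97, 144], [85, 101, 154], [92, 108, 165], [96, 111, 166], [96, 114, 167], [86, 106, 161], [85, 103, 152], [91, 108, 164], [98, 115, 173], [92, 108, 168], [90, 107, 165], [78, 98, 151], [68, 91, 134]] [81, 122, 165]
1.2967788 1.312266
billet top 96 96 px 279.7 193.9 onz [0.6195 0.246  0.02  ]
   med [0.6204 0.2462 0.0197] min [ 0.602  0.225 -0.002] max [0.639 0.271 0.028] ((620.9241943359375, 246.3719482421875), (45.4088020324707, 23.27031707763672), 52.751888275146484)
billet side 215 215 px 285.2 298.0 onz [0.6171 0.2561 0.02  ]
   med [0.6184 0.254  0.0198] min [0.598 0.229 0.002] max [0.641 0.274 0.026] ((619.4486694335938, 250.9697265625), (45.86222839355469, 25.65943717956543), 48.956993103027344)
bil>14 top 624 106 px 280.5 193.5 onz [0.6212 0.2435 0.02  ]
   med [0.6215 0.2462 0.0201] min [0.603 0.222 0.015] max [0.641 0.269 0.028] ((621.725830078125, 245.21803283691406), (45.09996795654297, 25.223880767822266), 56.64616775512695)
glass top 148 148 px 360.0 218.6 onz [ 0.5625 -0.0187  0.044 ]
   med [ 0.5623 -0.0187  0.0447] min [ 0.538 -0.036  0.039] max [ 0.587 -0.001 
[... 2347 characters left out ...]
275.5 onz [ 0.4144 -0.2654  0.02  ]
   med [ 0.414  -0.2612  0.0307] min [ 0.361 -0.309  0.012] max [ 0.458 -0.228  0.106] ((417.3973388671875, -268.7257385253906), (85.22864532470703, 83.39581298828125), 41.29347229003906)
blue top 357 109 px 252.0 192.0 onz [0.616  0.3364 0.02  ]
   med [0.6188 0.3367 0.0201] min [0.596 0.316 0.013] max [0.642 0.358 0.026] ((619.3151245117188, 337.1564636230469), (46.839515686035156, 25.133255004882812), 38.816314697265625)
turq top 300 110 px 277.5 168.0 onz [0.7059 0.2649 0.02  ]
   med [0.71   0.2643 0.0201] min [0.694 0.24  0.012] max [0.725 0.288 0.028] ((710.1362915039062, 264.13232421875), (25.610029220581055, 44.87650680541992), 13.808629035949707)
```

```bash
cat >> h.py <<'E'
def delta(pos,yaw,tilt=0):
    """shift and rotvec in tool axes to reach pos, tool down, tool y at world angle yaw (deg)"""
    p,T=tool(); a=np.radians(yaw); y=np.array([np.cos(a),np.sin(a),0]); x=np.array([0,0,-1.]); G=np.c_[x,y,np.cross(x,y)]
    print('from',p.round(4),'yaw',np.degrees(np.arctan2(T[1,1],T[0,1])).round(2),'shift',(T.T@(np.array(pos)-p)).round(4),'rot',Ro.from_matrix(T.T@G).as_rotvec().round(4))
E
python3 -c "
from h import *
delta([.62,.247,.17],145)"
```

```text
from [0.1837 0.6228 0.2303] yaw 73.57 shift [ 0.0607 -0.237   0.5248] rot [-1.2467e+00 -1.2000e-03  1.5000e-03]
```

apply_moves --pt "-1 0.06 -0.237 0.525 -1.247 -0.001 0.001" --pt "-1 0.06 -0.237 0.525 -1.247 -0.001 0.001" --pt "-1 0.06 -0.237 0.525 -1.247 -0.001 0.001" --pt "-1 0.06 -0.237 0.525 -1.247 -0.001 0.001" --pt "-1 0.06 -0.237 0.525 -1.247 -0.001 0.001" --pt "-1 0.06 -0.237 0.525 -1.247 -0.001 0.001" --pt "-1 0.06 -0.237 0.525 -1.247 -0.001 0.001" --pt "-1 0.06 -0.237 0.525 -1.247 -0.001 0.001" --pt "-1 0.06 -0.237 0.525 -1.247 -0.001 0.001" --pt "-1 0.06 -0.237 0.525 -1.247 -0.001 0.001" --pt "-1 0.06 -0.237 0.525 -1.247 -0.001 0.001" --pt "-1 0.06 -0.237 0.525 -1.247 -0.001 0.001"

```text
time_s: 1.3
eef_pos: [0.6233, 0.2425, 0.17]
tool_rot: [0.628, -0.326, 0.628, 0.325]
wrist_force: [-1.0, -0.0, 0.1]
grip_width: 0.0856
```

```bash
python3 - <<'E'
from h import *
print(tool()[0],get_obs()['joint_pos'])
im,d,ci=cap('wrist','w1.png')
np.savez('w1.npz',im=im,d=d,**{k:ci[k] for k in 'KRt'})
h=cv2.cvtColor(im,cv2.COLOR_BGR2HSV).astype(int)
P=pts(ci,d,(d>0)); v,u=np.nonzero(d>0)
s=(P[:,2]>.013)&(P[:,2]<.03)&(np.hypot(P[:,0]-.62,P[:,1]-.247)<.04)
print(s.sum(),np.median(P[s],0), P[s].min(0),P[s].max(0), cv2.minAreaRect((P[s,:2]*1000).astype(np.float32)))
s2=s&(P[:,2]>.018);print(cv2.minAreaRect((P[s2,:2]*1000).astype(np.float32)),np.percentile(P[s2,2],[10,50,90]))
E
```

```text
[0.62328337 0.24246484 0.16998337] [-0.04763243  0.6159057  -0.53061116  1.55056739  0.34152608  1.06874116
  1.86229095]
1419 [0.6204334  0.24930535 0.01966095] [0.59820693 0.22525146 0.01403324] [0.64326282 0.27537219 0.0219273 ] ((620.9806518554688, 250.65158081054688), (45.882354736328125, 24.777902603149414), 54.57341003417969)
((620.9345092773438, 250.59271240234375), (45.272918701171875, 24.733600616455078), 54.43965530395508) [0.01882001 0.01967874 0.02061004]
```

View pics/w1.png

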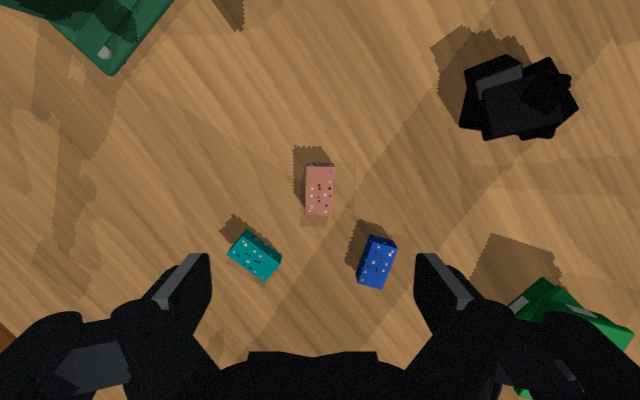

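```bash
python3 -c "
from h import *
delta([.621,.2495,.009],144.5)"
```

```text
from [0.627  0.2374 0.1691] yaw 144.41 shift [0.1601 0.0126 0.0066] rot [-0.0017 -0.002   0.0041]
```

apply_moves --pt "-1 0 0 0 0 0 0" --pt "-1 0 0 0 0 0 0" --pt "-1 0 0 0 0 0 0"

```text
time_s: 1.65
eef_pos: [0.619, 0.2496, 0.1714]
tool_rot: [0.627, -0.327, 0.626, 0.328]
wrist_force: [-1.0, 0.1, 1.0]
grip_width: 0.0853
```

```bash
python3 -c "
from h import *
delta([.621,.2495,.009],144.5)"
```

```text
from [0.619  0.2496 0.1714] yaw 145.18 shift [ 0.1624 -0.002   0.0008] rot [ 0.0119  0.0016 -0.0014]
```

apply_moves --pt "-1 0.03 0 0 0 0 0" --pt "-1 0.06 0 0 0 0 0" --pt "-1 0.09 0 0 0 0 0" --pt "-1 0.11 0 0 0 0 0" --pt "-1 0.11 0 0 0 0 0" --pt "-1 0.11 0 0 0 0 0" --pt "-1 0.11 0 0 0 0 0" --pt "-1 0.11 0 0 0 0 0" --pt "-1 0.11 0 0 0 0 0"

```text
time_s: 2.55
eef_pos: [0.6212, 0.2481, 0.0627]
tool_rot: [0.628, -0.326, 0.626, 0.327]
wrist_force: [-0.0, 0.3, -0.3]
grip_width: 0.0853
```

```bash
python3 - <<'E'
from h import *
delta([.621,.2495,.009],144.5)
im,d,ci=cap('wrist'); P=pts(ci,d,(d>0))
s=(P[:,2]>.017)&(P[:,2]<.025)&(np.hypot(P[:,0]-.62,P[:,1]-.247)<.04)
print(s.sum(),np.median(P[s],0),cv2.minAreaRect((P[s,:2]*1000).astype(np.float32)))
E
```

```text
from [0.6212 0.2481 0.0627] yaw 145.02 shift [0.0537 0.001  0.0008] rot [0.009  0.003  0.0011]
3169 [0.62044238 0.24956287 0.01969532] ((621.1263427734375, 250.59085083007812), (45.69746398925781, 25.05546760559082), 53.28279113769531)
```

apply_moves --pt "-1 0.02 0.001 0.001 0.017 0.003 0.001" --pt "-1 0.04 0.001 0.001 0.017 0.003 0.001" --pt "-1 0.0535 0.001 0.001 0.017 0.003 0.001" --pt "-1 0.0535 0.001 0.001 0.017 0.003 0.001" --pt "-1 0.0535 0.001 0.001 0.017 0.003 0.001" --pt "1 0.0535 0.001 0.001 0.017 0.003 0.001" --pt "1 0.0535 0.001 0.001 0.017 0.003 0.001" --pt "1 0.0535 0.001 0.001 0.017 0.003 0.001" --pt "1 0.0535 0.001 0.001 0.017 0.003 0.001" --pt "1 0.0535 0.001 0.001 0.017 0.003 0.001" --pt "1 0.0535 0.001 0.001 0.017 0.003 0.001" --pt "1 0.0535 0.001 0.001 0.017 0.003 0.001" --squeeze 40

```text
time_s: 3.8
eef_pos: [0.6208, 0.2494, 0.0085]
tool_rot: [0.63, -0.321, 0.63, 0.321]
wrist_force: [0.1, -0.4, 5.0]
grip_width: 0.0235
```

apply_moves --pt "1 0 0 0 0 0 0" --pt "1 -0.02 0 0 0 0 0" --pt "1 -0.05 0 0 0 0 0" --pt "1 -0.09 0 0 0 0 0" --pt "1 -0.13 0 0 0 0 0" --pt "1 -0.13 0 0 0 0 0" --pt "1 -0.13 0 0 0 0 0" --pt "1 -0.13 0 0 0 0 0"

```text
time_s: 4.6
eef_pos: [0.6195, 0.2486, 0.137]
tool_rot: [0.628, -0.321, 0.631, 0.321]
wrist_force: [0.2, -0.3, -0.7]
grip_width: 0.0238
```

```bash
python3 - <<'E'
from h import *
im,d,ci=cap('wrist','w2.png'); P=pts(ci,d,(d>0))
p,T=tool(); o=get_obs(); print(p,o['wrist_force'],o['grip_width'],o['joint_pos'])
delta([.5630,-.019,.12],99.8)
L=(P-p)@T   # tool coords
h=cv2.cvtColor(im,cv2.COLOR_BGR2HSV).astype(int); k=(((h[...,0]<9)|(h[...,0]>170))&(h[...,1]>60)&(h[...,2]>90))[d>0]
s=k&(abs(L[:,0])<.04)&(np.hypot(L[:,1],L[:,2])<.04)
print(s.sum(),L[s].min(0),L[s].max(0),np.median(L[s],0))
E
```

```text
[0.61928926 0.24855449 0.13637915] [ 0.5823806  -0.65768691 -0.02150032] 0.023842499578102125 [-0.06688901  0.65208685 -0.5164863   1.57350669  0.35940473  1.01722261
  1.82653984]
from [0.6193 0.2486 0.1364] yaw 144.04 shift [ 0.0172 -0.1116 -0.2496] rot [ 0.7722 -0.0051 -0.0009]
3910 [-0.01666952 -0.01252547 -0.02114253] [0.00753727 0.01206431 0.02424107] [-0.01176958 -0.00309993  0.00337152]
```

View pics/w2.png

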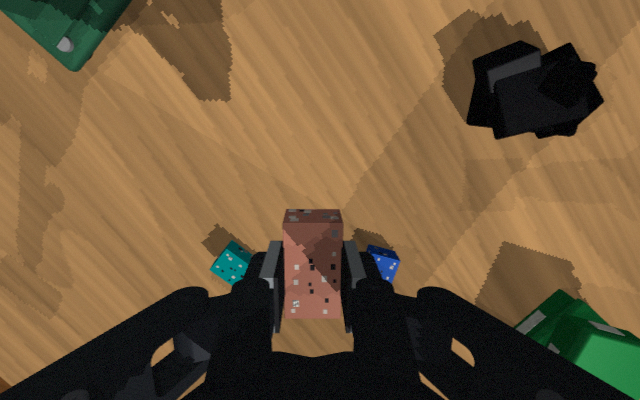

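Billet gripped squarely, its image spanning (283–343, 210–318). It sits about 1.5 mm toward +z of the tool centre. Next I hover beside the pocket and measure it close up.

```bash
python3 -c "
from h import *
delta([.553,.04,.22],99.8)"
```

```text
from [0.6193 0.2486 0.1364] yaw 144.04 shift [-0.0829 -0.0686 -0.2081] rot [ 0.7722 -0.0051 -0.0009]
```

apply_moves --pt "1 -0.03 -0.01 -0.03 0.1 -0.001 0" --pt "1 -0.06 -0.02 -0.06 0.2 -0.002 0" --pt "1 -0.083 -0.035 -0.1 0.33 -0.003 0" --pt "1 -0.083 -0.045 -0.14 0.46 -0.004 0" --pt "1 -0.083 -0.057 -0.175 0.6 -0.005 -0.001" --pt "1 -0.083 -0.069 -0.208 0.72 -0.005 -0.001" --pt "1 -0.083 -0.069 -0.208 0.772 -0.005 -0.001" --pt "1 -0.083 -0.069 -0.208 0.772 -0.005 -0.001" --pt "1 -0.083 -0.069 -0.208 0.772 -0.005 -0.001" --pt "1 -0.083 -0.069 -0.208 0.772 -0.005 -0.001" --pt "1 -0.083 -0.069 -0.208 0.772 -0.005 -0.001" --pt "1 -0.083 -0.069 -0.208 0.772 -0.005 -0.001"

```text
time_s: 5.85
eef_pos: [0.5544, 0.0413, 0.2209]
tool_rot: [0.705, -0.061, 0.704, 0.061]
wrist_force: [0.4, -0.6, -0.3]
grip_width: 0.024
```

```bash
python3 - <<'E'
from h import *
p,T=tool(); print(p)
im,d,ci=cap('wrist','w3.png'); P=pts(ci,d,(d>0))
np.savez('w3.npz',im=im,d=d,**{k:ci[k] for k in 'KRt'})
near=np.hypot(P[:,0]-.563,P[:,1]+.019)<.07
s=near&(P[:,2]>.047)&(P[:,2]<.053)
print('plate',s.sum(),np.median(P[s],0),cv2.minAreaRect((P[s,:2]*1000).astype(np.float32)))
h=cv2.cvtColor(im,cv2.COLOR_BGR2HSV).astype(int)
m=(h[...,0]>80)&(h[...,0]<105)&(h[...,1]>25)&(h[...,2]>110)&(d>0)
k=m[d>0]&near&(P[:,2]>.038)&(P[:,2]<.052)
v,u=np.nonzero(d>0)
print('glass',k.sum(),np.median(P[k],0),cv2.minAreaRect((P[k,:2]*1000).astype(np.float32)),cv2.minAreaRect(np.c_[u[k],v[k]].astype(np.float32)))
delta([.563-.0015,-.0193,.10],99.8)
E
```

```text
[0.5543863  0.04126522 0.22086606]
plate 5548 [ 0.55807421 -0.01744136  0.04975824] ((562.5528564453125, -15.436454772949219), (90.4996566772461, 72.5322265625), 9.755882263183594)
glass 1579 [ 0.56274996 -0.01598834  0.04384418] ((573.1138305664062, -18.078086853027344), (70.33685302734375, 63.23014831542969), 10.176407814025879) ((248.0, 187.0), (66.0, 72.0), -0.0)
from [0.5544 0.0411 0.2209] yaw 99.88 shift [ 0.1208 -0.0608 -0.0036] rot [ 0.0014  0.0026 -0.0009]
```

View pics/w3.png

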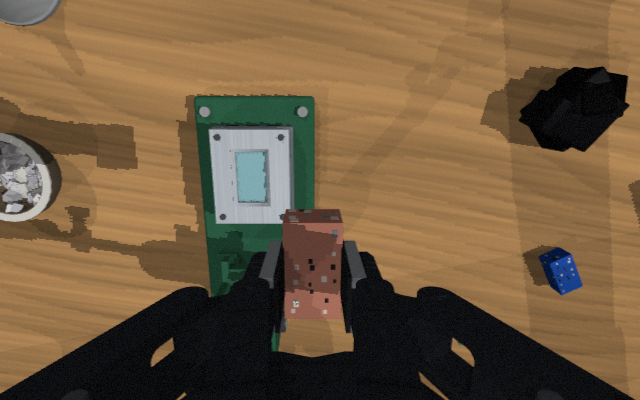

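```bash
python3 -c "
from h import *
delta([.5612,-.016,.085],99.8)"
```

```text
from [0.5544 0.0411 0.2209] yaw 99.88 shift [ 0.1358 -0.0575 -0.0034] rot [ 0.0014  0.0026 -0.0009]
```

apply_moves --pt "1 0.0 -0.03 -0.002 0.001 0.002 0" --pt "1 0.0 -0.0575 -0.0034 0.001 0.002 0" --pt "1 0.03 -0.0575 -0.0034 0.001 0.002 0" --pt "1 0.06 -0.0575 -0.0034 0.001 0.002 0" --pt "1 0.09 -0.0575 -0.0034 0.001 0.002 0" --pt "1 0.12 -0.0575 -0.0034 0.001 0.002 0" --pt "1 0.135 -0.0575 -0.0034 0.001 0.002 0" --pt "1 0.135 -0.0575 -0.0034 0.001 0.002 0" --pt "1 0.135 -0.0575 -0.0034 0.001 0.002 0" --pt "1 0.135 -0.0575 -0.0034 0.001 0.002 0"

```text
time_s: 6.9
eef_pos: [0.5626, -0.0164, 0.0877]
tool_rot: [0.706, -0.06, 0.703, 0.06]
wrist_force: [-0.1, -0.1, -0.6]
grip_width: 0.0237
```

```bash
python3 - <<'E'
from h import *
p,T=tool(); print(p)
im,d,ci=cap('wrist','w4.png'); P=pts(ci,d,(d>0))
L=(P-p)@T
pl=(P[:,2]>.047)&(P[:,2]<.053)&(abs(L[:,1])<.06)&(abs(L[:,2])<.09)
print('plate tool y range',np.percentile(L[pl,1],[.5,99.5]),'z min',np.percentile(L[pl,2],.5),L[pl].min(0),cv2.minAreaRect((P[pl,:2]*1000).astype(np.float32)))
h=cv2.cvtColor(im,cv2.COLOR_BGR2HSV).astype(int); k=(((h[...,0]<9)|(h[...,0]>170))&(h[...,1]>60)&(h[...,2]>70))[d>0]&(P[:,2]>.05)
s=k&(abs(L[:,0])<.04)&(np.hypot(L[:,1],L[:,2])<.04)
print('billet',L[s].min(0),L[s].max(0))
delta([.5612,-.016,.085],99.8)
im,d,ci=cap('top'); 
P=pts(ci,d,d>0); pl=(P[:,2]>.047)&(P[:,2]<.053)&(np.hypot(P[:,0]-.563,P[:,1]+.019)<.06);print('top plate',cv2.minAreaRect((P[pl,:2]*1000).astype(np.float32)))
im,d,ci=cap('side','s4.png')
cv2.imwrite('pics/s4c.png',cv2.resize(im[160:280,260:420],None,fx=4,fy=4,interpolation=cv2.INTER_CUBIC))
w=cv2.imread('pics/w4.png'); cv2.imwrite('pics/w4c.png',w)
E
```

```text
[ 0.56263129 -0.01644059  0.08766272]
plate tool y range [-0.03463678  0.03691484] z min -0.04522689786942649 [ 0.03472598 -0.03521058 -0.0453891 ] ((549.2968139648438, -17.647586822509766), (63.8148193359375, 72.6121826171875), 9.654354095458984)
billet [-0.01709292 -0.01194334 -0.02187344] [0.00819069 0.01314377 0.02379632]
from [ 0.5626 -0.0165  0.0877] yaw 99.76 shift [ 0.0027  0.0008 -0.0013] rot [-0.0007  0.0038  0.0001]
top plate ((561.2500610351562, -12.944950103759766), (89.19662475585938, 58.9631233215332), 10.019134521484375)
```

View pics/w4.png

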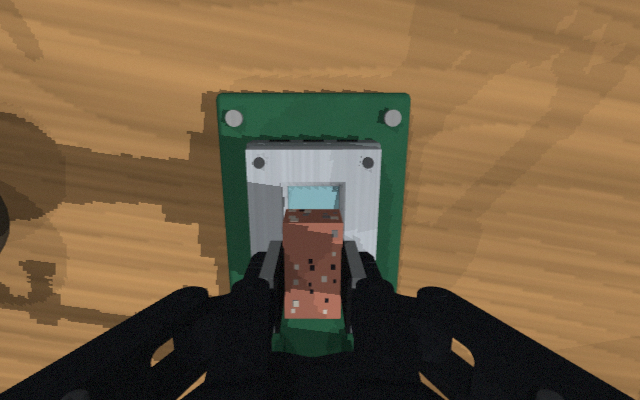

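View pics/s4c.png

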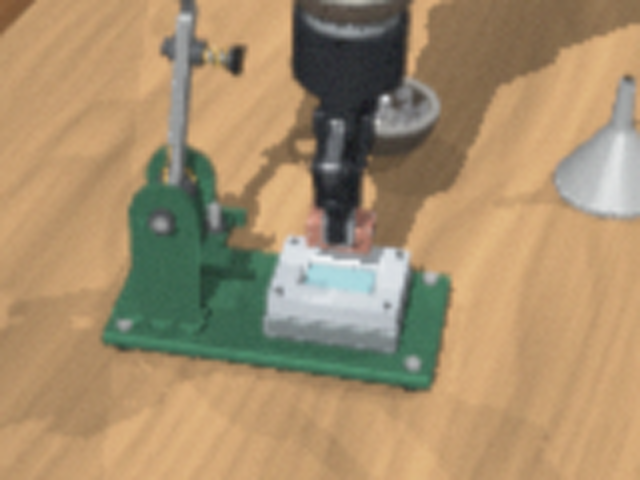

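apply_moves --pt "1 0.005 0.0007 -0.0013 0 0.003 0" --pt "1 0.01 0.0007 -0.0013 0 0.003 0" --pt "1 0.015 0.0007 -0.0013 0 0.003 0" --pt "1 0.02 0.0007 -0.0013 0 0.003 0" --pt "1 0.025 0.0007 -0.0013 0 0.003 0" --pt "1 0.028 0.0007 -0.0013 0 0.003 0" --pt "1 0.028 0.0007 -0.0013 0 0.003 0" --pt "1 0.028 0.0007 -0.0013 0 0.003 0" --pt "1 0.028 0.0007 -0.0013 0 0.003 0"

```text
time_s: 7.95
eef_pos: [0.56, -0.0161, 0.0582]
tool_rot: [0.704, -0.06, 0.705, 0.06]
wrist_force: [-0.9, 0.2, -0.5]
grip_width: 0.0244
```

```bash
python3 -c "
from h import *
o=get_obs();print(o['wrist_force'],o['moment'])
delta([.5612,-.016,.0522],99.7)"
```

```text
[-0.91086899  0.16204237 -0.52421543] [ 0.03092119 -0.02375519 -0.01142137]
from [ 0.56   -0.0161  0.0582] yaw 99.75 shift [ 0.006  -0.0001  0.0012] rot [ 0.001  -0.0019 -0.0006]
```

apply_moves --pt "1 0.001 0 0.0006 0 0 0" --pt "1 0.002 0 0.0006 0 0 0" --pt "1 0.003 0 0.0006 0 0 0" --pt "1 0.004 0 0.0006 0 0 0" --pt "1 0.005 0 0.0006 0 0 0" --pt "1 0.005 0 0.0006 0 0 0" --pt "1 0.005 0 0.0006 0 0 0"

```text
time_s: 8.65
eef_pos: [0.5603, -0.016, 0.053]
tool_rot: [0.704, -0.06, 0.705, 0.06]
wrist_force: [1.0, 0.1, -0.3]
grip_width: 0.0238
```

apply_moves --pt "1 0.0005 0 0 0 0 0" --pt "1 0.001 0 0 0 0 0" --pt "1 0.001 0 0 0 0 0" --pt "1 0.001 0 0 0 0 0"

```text
time_s: 9.05
eef_pos: [0.5605, -0.016, 0.0525]
tool_rot: [0.704, -0.06, 0.705, 0.06]
wrist_force: [-1.5, 1.1, 5.8]
grip_width: 0.0236
```

```bash
python3 - <<'E'
from h import *
o=get_obs();print(o['eef_pos'],o['wrist_force'],o['moment'])
im,d,ci=cap('side')
cv2.imwrite('pics/s5c.png',cv2.resize(im[180:270,290:400],None,fx=5,fy=5,interpolation=cv2.INTER_CUBIC))
E
```

```text
[ 0.56046736 -0.01597951  0.05247198] [-1.51691021  1.08441359  5.81127863] [-0.03211351  0.48009015 -0.03440255]
```

apply_moves --pt "0.3 0 0 0 0 0 0" --pt "0.1 0 0 0 0 0 0" --pt "-0.2 0 0 0 0 0 0" --pt "-0.2 0 0 0 0 0 0" --pt "-0.2 0 0 0 0 0 0" --pt "-0.2 -0.02 0 0 0 0 0" --pt "-0.2 -0.05 0 0 0 0 0" --pt "-0.2 -0.09 0 -0.01 0 0 0" --pt "-0.2 -0.13 0 -0.04 0 0 0" --pt "-0.2 -0.13 0 -0.06 0 0 0" --pt "-0.2 -0.13 0 -0.06 0 0 0" --pt "-0.2 -0.13 0 -0.06 0 0 0"

```text
time_s: 10.3
eef_pos: [0.5017, -0.0264, 0.1822]
tool_rot: [0.704, -0.06, 0.705, 0.06]
wrist_force: [0.2, -0.2, -1.1]
grip_width: 0.0512
```

```bash
python3 - <<'E'
from h import *
p,T=tool(); o=get_obs(); print(p,o['grip_width'],o['wrist_force'],o['joint_pos'])
im,d,ci=cap('wrist','w6.png'); P=pts(ci,d,d>0)
s=(np.hypot(P[:,0]-.563,P[:,1]+.017)<.035)&(P[:,2]>.06)&(P[:,2]<.075)
print('billet',s.sum(),np.median(P[s],0),np.percentile(P[s,2],[5,95]),cv2.minAreaRect((P[s,:2]*1000).astype(np.float32)))
A=np.c_[P[s,:2]-P[s,:2].mean(0),np.ones(s.sum())]; print('tilt',np.linalg.lstsq(A,P[s,2],rcond=None)[0])
pl=(np.hypot(P[:,0]-.563,P[:,1]+.017)<.07)&(P[:,2]>.047)&(P[:,2]<.053);print('plate',np.median(P[pl,2]),cv2.minAreaRect((P[pl,:2]*1000).astype(np.float32)))
# handle by two fixed views
for n in('top','side'):
    im,d,ci=cap(n); h=cv2.cvtColor(im,cv2.COLOR_BGR2HSV)
    b=(350,155,380,170) if n=='top' else (298,140,318,162)
    m=np.zeros(im.shape[:2],bool); m[b[1]:b[3],b[0]:b[2]]=1; m&=h[...,2]<60; v,u=np.nonzero(m); print(n,len(u),u.mean(),v.mean()); 
    r=ray(ci,u.mean(),v.mean()); globals()[n]=r
(c1,d1),(c2,d2)=top,side
s=np.linalg.lstsq(np.c_[d1,-d2],c2-c1,rcond=None)[0]; print('handle tri',c1+d1*s[0],c2+d2*s[1])
E
```

```text
[ 0.50168931 -0.02643299  0.18223264] 0.05122205205651495 [ 0.20119336 -0.21370548 -1.05758705] [ 0.31283894  0.28900062 -0.36576706  1.96417472  0.12923934  0.91226306
  1.62207544]
billet 1502 [ 0.55993831 -0.01539386  0.0637491 ] [0.06254372 0.06481118] ((561.4827270507812, -15.232553482055664), (45.88243865966797, 24.96485710144043), 9.125686645507812)
tilt [0.00769052 0.00488353 0.06371449]
plate 0.04973065853318316 ((562.3919067382812, -15.42245101928711), (91.1210708618164, 72.28185272216797), 9.904732704162598)
top 129 365.13178294573646 163.84496124031008
side 85 307.21176470588233 150.95294117647057
handle tri [ 0.66341328 -0.00121302  0.28226389] [ 0.66495194 -0.00082096  0.28275319]
```

View pics/w6.png

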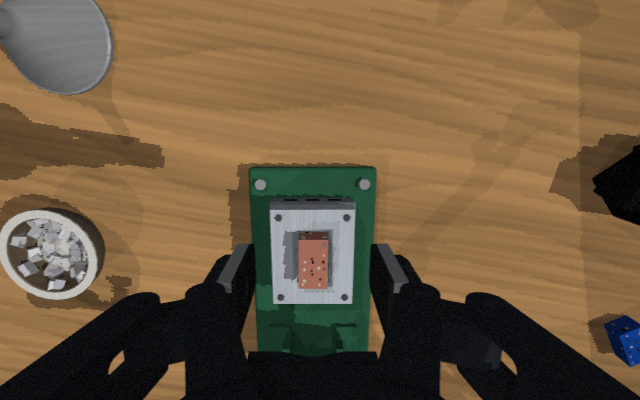

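The billet is seated. Its top is at 0.0637 m, its yaw is 9.1° against the plate's 9.9°, and it is centred within about 1 mm at (314,260). Triangulation puts the handle at about (0.664, −0.001, 0.283). Next I hover above it with the jaws turned across its axis and offset to one side of the rod.

```bash
python3 -c "
from h import *
delta([.502,-.026,.38],99.8)
delta([.661,.019,.38],9.8)"
```

```text
from [ 0.502  -0.0259  0.1814] yaw 99.77 shift [-0.1986  0.0002 -0.0006] rot [-0.0005 -0.0028 -0.0014]
from [ 0.502  -0.0259  0.1814] yaw 99.77 shift [-0.199   0.0175  0.1637] rot [ 1.5703e+00 -3.3000e-03  1.1000e-03]
```

apply_moves --pt "-1 -0.04 0 0 0.13 0 0" --pt "-1 -0.08 0 0 0.26 0 0" --pt "-1 -0.12 0 0 0.4 0 0" --pt "-1 -0.16 0 0 0.53 0 0" --pt "-1 -0.199 0 0 0.66 0 0" --pt "-1 -0.199 0.002 0.02 0.8 0 0" --pt "-1 -0.199 0.005 0.05 0.93 -0.001 0" --pt "-1 -0.199 0.009 0.08 1.06 -0.002 0" --pt "-1 -0.199 0.012 0.11 1.19 -0.003 0" --pt "-1 -0.199 0.015 0.14 1.32 -0.003 0.001" --pt "-1 -0.199 0.0175 0.1637 1.45 -0.003 0.001" --pt "-1 -0.199 0.0175 0.1637 1.57 -0.003 0.001"

```text
time_s: 11.65
eef_pos: [0.6628, 0.0208, 0.3776]
tool_rot: [0.539, 0.456, 0.541, -0.457]
wrist_force: [-0.6, -0.1, -0.4]
grip_width: 0.0854
```

apply_moves --pt "-1 0 0 0 0 0 0" --pt "-1 0 0 0 0 0 0" --pt "-1 0 0 0 0 0 0" --pt "-1 0 0 0 0 0 0"

```text
time_s: 12.05
eef_pos: [0.6602, 0.0184, 0.3811]
tool_rot: [0.541, 0.455, 0.541, -0.455]
wrist_force: [-0.1, -1.2, 0.1]
grip_width: 0.0858
```

```bash
python3 - <<'E'
from h import *
p,T=tool(); o=get_obs(); print(p,o['wrist_force'],o['joint_pos'])
im,d,ci=cap('wrist','w7.png'); P=pts(ci,d,d>0); L=(P-p)@T
s=(P[:,2]>.25)&(P[:,2]<.31)&(np.hypot(P[:,0]-.664,P[:,1])<.06)
print('handle',s.sum(),np.median(P[s],0),P[s].max(0),cv2.minAreaRect((P[s,:2]*1000).astype(np.float32)))
print('tool',L[s].min(0),L[s].max(0))
delta([.661,.019,.263],9.8)
E
```

```text
[0.66017215 0.01844144 0.38107429] [-0.14627917 -1.23520418  0.13490032] [ 0.07627379  0.40380382 -0.21066868  1.32550532  0.08393573  1.42010852
  0.04160181]
handle 2498 [0.6638383  0.00529173 0.29410828] [0.68044303 0.03139031 0.29833579] ((664.45458984375, 2.4602432250976562), (24.681163787841797, 56.342002868652344), 9.340743064880371)
tool [ 0.08275522 -0.01089112 -0.01178766] [0.1073256  0.01378861 0.04463432]
from [0.6602 0.0184 0.3812] yaw 9.84 shift [ 0.1182  0.0008 -0.0005] rot [ 0.0006  0.0008 -0.0008]
```

View pics/w7.png

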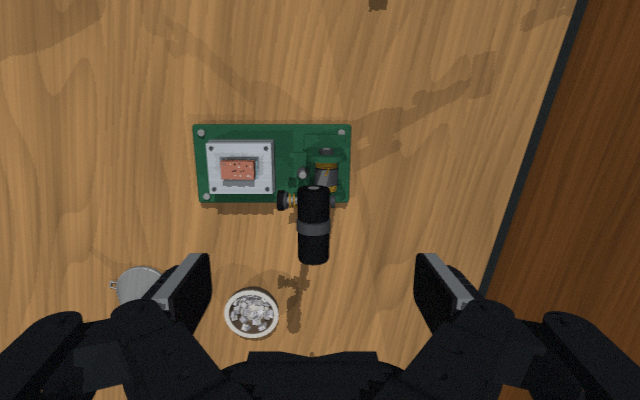

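apply_moves --pt "-1 0.02 0.0014 -0.004 0 0 0" --pt "-1 0.05 0.0014 -0.004 0 0 0" --pt "-1 0.08 0.0014 -0.004 0 0 0" --pt "-1 0.105 0.0014 -0.004 0 0 0" --pt "-1 0.117 0.0014 -0.004 0 0 0" --pt "-1 0.117 0.0014 -0.004 0 0 0" --pt "-1 0.117 0.0014 -0.004 0 0 0" --pt "1 0.117 0.0014 -0.004 0 0 0" --pt "1 0.117 0.0014 -0.004 0 0 0" --pt "1 0.117 0.0014 -0.004 0 0 0" --pt "1 0.117 0.0014 -0.004 0 0 0" --pt "1 0.117 0.0014 -0.004 0 0 0" --squeeze 80

```text
time_s: 13.3
eef_pos: [0.6605, 0.0228, 0.2644]
tool_rot: [0.541, 0.455, 0.541, -0.456]
wrist_force: [-4.2, 0.3, 3.5]
grip_width: 0.0217
```

apply_moves --pt "1 0 0 0 0 0 0" --pt "1 0 0 0 0 0 0" --pt "1 0 0 0 0 0 0"

```text
time_s: 13.6
eef_pos: [0.6606, 0.0228, 0.2644]
tool_rot: [0.541, 0.455, 0.541, -0.456]
wrist_force: [-4.6, 0.3, 5.5]
grip_width: 0.0219
```

```bash
python3 - <<'E'
from h import *
p,T=tool(); o=get_obs(); print(p,o['wrist_force'],o['moment'],o['grip_width'])
# tool-frame shifts for arc: handle at angle a above level
ex=np.array([np.cos(np.radians(9.8)),np.sin(np.radians(9.8)),0]); 
h=lambda s:-.185*np.cos(np.radians(85)-s)*ex+np.array([0,0,.185*np.sin(np.radians(85)-s)])
for s in np.linspace(0,1.4835,31)[1:]: print(round(s,3),(T.T@(h(s)-h(0))).round(4).tolist())
E
```

```text
[0.66058705 0.02282209 0.26436619] [-4.64413385  0.2979599   5.54227128] [-0.17375641  0.97984331  0.01386258] 0.021949436221092255
0.049 [0.001, -0.0091, -0.0]
0.099 [0.0025, -0.0181, -0.0]
0.148 [0.0044, -0.0271, -0.0]
0.198 [0.0068, -0.0359, -0.0]
0.247 [0.0096, -0.0446, -0.0]
0.297 [0.0128, -0.0532, -0.0]
0.346 [0.0164, -0.0616, -0.0]
0.396 [0.0205, -0.0698, -0.0]
0.445 [0.0249, -0.0778, -0.0]
0.494 [0.0298, -0.0855, -0.0]
0.544 [0.035, -0.093, -0.0]
0.593 [0.0406, -0.1003, -0.0]
0.643 [0.0465, -0.1072, -0.0]
0.692 [0.0528, -0.1139, -0.0]
0.742 [0.0594, -0.1202, -0.0]
0.791 [0.0663, -0.1263, -0.0001]
0.841 [0.0734, -0.1319, -0.0001]
0.89 [0.0809, -0.1372, -0.0001]
0.94 [0.0886, -0.1421, -0.0001]
0.989 [0.0966, -0.1467, -0.0001]
1.038 [0.1047, -0.1508, -0.0001]
1.088 [0.1131, -0.1545, -0.0001]
1.137 [0.1216, -0.1579, -0.0001]
1.187 [0.1303, -0.1607, -0.0001]
1.236 [0.1391, -0.1632, -0.0001]
1.286 [0.148, -0.1652, -0.0001]
1.335 [0.157, -0.1668, -0.0001]
1.385 [0.1661, -0.1679, -0.0001]
1.434 [0.1752, -0.1686, -0.0001]
1.484 [0.1844, -0.1688, -0.0001]
```

apply_moves --pt "1 0.001 -0.009 0 0 0 0" --pt "1 0.0025 -0.018 0 0 0 0" --pt "1 0.0045 -0.027 0 0 0 0" --pt "1 0.007 -0.036 0 0 0 0" --pt "1 0.0095 -0.0445 0 0 0 0" --pt "1 0.013 -0.053 0 0 0 0" --pt "1 0.0165 -0.0615 0 0 0 0" --pt "1 0.0205 -0.07 0 0 0 0" --pt "1 0.025 -0.078 0 0 0 0" --pt "1 0.025 -0.078 0 0 0 0"

```text
time_s: 14.6
eef_pos: [0.5828, 0.0093, 0.2387]
tool_rot: [0.541, 0.455, 0.541, -0.456]
wrist_force: [-0.1, 0.1, 6.3]
grip_width: 0.0215
```

```bash
cat > arc.py <<'E'
from h import *
p,T=tool(); o=get_obs(); print(p,o['wrist_force'],o['moment'],o['grip_width'])
P0=np.array([.66059,.02282,.26437]); ex=np.array([np.cos(np.radians(9.8)),np.sin(np.radians(9.8)),0])
r=p-P0+ .185*np.array([-np.cos(np.radians(85))*ex[0],-np.cos(np.radians(85))*ex[1],np.sin(np.radians(85))])
print('swing',np.radians(85)-np.arctan2(r[2],-r@ex),'radius',np.hypot(r[2],r@ex),'side',r@[-ex[1],ex[0],0])
E
python3 arc.py
```

```text
[0.58283066 0.00931669 0.23868269] [-0.11205862  0.06233739  6.29947006] [ 0.07615707 -0.07164604  0.0156515 ] 0.021471281442228037
swing 0.45260418236777 radius 0.18490708808469367 side -7.08876172240059e-05
```

apply_moves --pt "1 0.005 -0.0075 0 0 0 0" --pt "1 0.01 -0.015 0 0 0 0" --pt "1 0.0155 -0.0225 0 0 0 0" --pt "1 0.0215 -0.0295 0 0 0 0" --pt "1 0.028 -0.036 0 0 0 0" --pt "1 0.0345 -0.0425 0 0 0 0" --pt "1 0.0415 -0.0485 0 0 0 0" --pt "1 0.0485 -0.054 0 0 0 0" --pt "1 0.056 -0.059 0 0 0 0" --pt "1 0.0635 -0.064 0 0 0 0" --pt "1 0.0635 -0.064 0 0 0 0"

```text
time_s: 15.7
eef_pos: [0.5199, -0.0016, 0.1746]
tool_rot: [0.541, 0.455, 0.541, -0.456]
wrist_force: [-1.0, 0.0, 6.8]
grip_width: 0.0216
```

```bash
python3 arc.py
```

```text
[ 0.51994691 -0.00160387  0.17463614] [-1.02110381  0.02858635  6.80475328] [0.04286102 0.32987891 0.01290896] 0.021608425585506952
swing 0.9466395118776063 radius 0.18488443024400691 side -0.00012868554898142558
```

apply_moves --pt "1 0.008 -0.0046 0 0 0 0" --pt "1 0.016 -0.0087 0 0 0 0" --pt "1 0.0245 -0.0124 0 0 0 0" --pt "1 0.033 -0.0158 0 0 0 0" --pt "1 0.0415 -0.0186 0 0 0 0" --pt "1 0.0505 -0.021 0 0 0 0" --pt "1 0.0595 -0.023 0 0 0 0" --pt "1 0.0685 -0.0247 0 0 0 0" --pt "1 0.0685 -0.0247 0 0 0 0"

```text
time_s: 16.6
eef_pos: [0.4962, -0.0057, 0.1062]
tool_rot: [0.541, 0.455, 0.541, -0.456]
wrist_force: [-2.2, 0.0, 7.7]
grip_width: 0.0216
```

```bash
python3 arc.py
```

```text
[ 0.49616155 -0.00573152  0.10622305] [-2.22208744  0.04487435  7.71824934] [-0.12161227  0.32627013  0.01346715] 0.02163292720112087
swing 1.341609223827459 radius 0.18487131344987984 side -0.0001476133670638623
```

apply_moves --pt "1 0.006 -0.0007 0 0 0 0" --pt "1 0.012 -0.0014 0 0 0 0" --pt "1 0.018 -0.0018 0 0 0 0" --pt "1 0.022 -0.002 0 0 0 0" --pt "1 0.025 -0.002 0 0 0 0" --pt "1 0.0265 -0.002 0 0 0 0" --pt "1 0.0265 -0.002 0 0 0 0" --pt "1 0.0265 -0.002 0 0 0 0"

```text
time_s: 17.4
eef_pos: [0.4944, -0.006, 0.081]
tool_rot: [0.541, 0.455, 0.541, -0.456]
wrist_force: [-4.5, -0.5, 11.8]
grip_width: 0.0218
```

```bash
python3 arc.py
```

```text
[ 0.49439105 -0.00603091  0.0810232 ] [-4.52174391 -0.51763481 11.75565842] [-0.00711426  0.69471574  0.0016395 ] 0.021753336784656165
swing 1.4783936962530428 radius 0.18481070891761656 side -0.00014127491575254567
```

apply_moves --pt "1 0.0005 0 0 0 0 0" --pt "1 0.001 0 0 0 0 0" --pt "1 0.001 0 0 0 0 0" --pt "1 0.001 0 0 0 0 0"

```text
time_s: 17.8
eef_pos: [0.4944, -0.006, 0.0802]
tool_rot: [0.541, 0.455, 0.541, -0.456]
wrist_force: [-3.4, 0.6, 11.7]
grip_width: 0.0216
```

apply_moves --pt "1 0.0005 0 0 0 0 0" --pt "1 0.001 0 0 0 0 0" --pt "1 0.001 0 0 0 0 0" --pt "1 0.001 0 0 0 0 0"

```text
time_s: 18.2
eef_pos: [0.4944, -0.006, 0.0796]
tool_rot: [0.541, 0.455, 0.541, -0.456]
wrist_force: [-5.9, 0.2, 16.8]
grip_width: 0.0214
```

```bash
python3 arc.py
```

```text
[ 0.49441316 -0.00602206  0.0795524 ] [-5.89658751  0.16353487 16.80584204] [-4.62362602e-02  1.12181819e+00 -4.81654899e-04] 0.02144549179077087
swing 1.4863525113981506 radius 0.18478570998533794 side -0.00013632221151710887
```

apply_moves --pt "1 0.0005 0 0 0 0 0" --pt "1 0.001 0 0 0 0 0" --pt "1 0.001 0 0 0 0 0" --pt "1 0.001 0 0 0 0 0" --pt "1 0.001 0 0 0 0 0" --pt "1 0.001 0 0 0 0 0" --pt "1 0.001 0 0 0 0 0" --pt "1 0.001 0 0 0 0 0"

```text
time_s: 19.0
eef_pos: [0.4945, -0.006, 0.0791]
tool_rot: [0.541, 0.455, 0.541, -0.456]
wrist_force: [-7.6, 0.4, 21.8]
grip_width: 0.0216
```

```bash
python3 arc.py; python3 - <<'E'
from h import *
im,d,ci=cap('side'); a=cv2.resize(im[150:270,260:420],None,fx=4,fy=4,interpolation=cv2.INTER_CUBIC); cv2.imwrite('pics/s8.png',a)
E
```

```text
[ 0.49445097 -0.00604753  0.07910416] [-7.57547542  0.36157264 21.80158647] [-0.12175229  1.53739472 -0.00502196] 0.021592874620836148
swing 1.4887791085888287 radius 0.18475459344371223 side -0.00016784745455472605
```

View pics/s8.png

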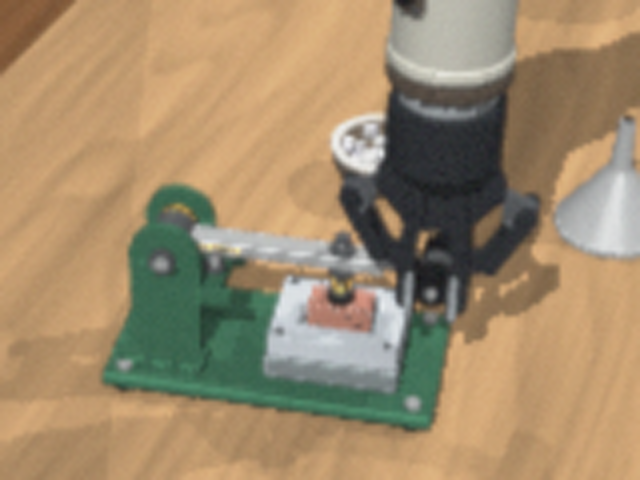

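The side view shows the arm level and the foot on the seated billet at (340,300), with the gripper holding the handle at (430,285). The upward force on the tool climbed steeply (11.7 to 16.8 to 21.8 N) while the handle went down only about 1 mm, so the arm is on its stop.

```bash
python3 -c "
from h import *
print(get_obs()['wrist_force'],get_obs()['time_s']); print(order.hand_in())"
```

```text
[-6.47046093  0.61518263 23.1149678 ] 19.05
the job is handed in; nothing more can be done
None
```

The billet is in the pocket, and I handed the job in at 19 s with the gripper still holding the press arm down on its stop. `hand_in()` reports no verdict, so these are my own last checks:

- **Billet:** I set it on the glass with light contact (about 6 N) and let go. The wrist camera then showed its top at 63.7 mm against the expected 64 mm. It was flat to within about 0.5°, square to the plate within about 1°, and centred within about 1 mm.
- **Press arm:** I gripped the handle to one side of its rod and swung it down in an arc. It reached about 1.489 rad by the tool's path, where the stop is 1.48. The push stood at about 22–23 N, above the 12 N needed to hold it, and rose steeply for almost no further travel, so it is on the stop. The side view shows the arm level and the foot on the billet.
- **Other things:** The coal, geode, funnel, green boxes and look-alikes were not touched by any planned move. I did not re-measure their positions at the end.

The top and wrist cameras disagreed by about 4 mm in y on the billet and the pocket. I used the wrist view, and the fit bore it out.

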